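Size a ferrite ring on the cone and sort it

TASK

Size the ferrite ring that lies alone on the small pad beside the sizing cone: slide it squarely down the cone until it stops, hold it pressed home with a steady 8 N or so for a moment and see whether the first grooves below it are the group of one, two or three, then take it off and lay it flat in the tray with the same number of bars. Ferrite chips, so do not push much harder than that on the cone and set it down rather than drop it; leave the other rings and everything else on the bench where they are.

Things in the scene. Friction and masses are not known exactly. Their poses are not given: they have to be found in the camera images.
- gauge: sizing cone, fixed upright: dark steel foot 90 mm across, 14 mm high; collar 36 mm across up to z 22; bare aluminium taper whose diameter falls evenly from 28.4 mm at z 22 to 13 mm at z 86; round nose up to z 91 mm. Origin: on its axis at bench height, z up. A ring stops where its bore fills the taper, wherever that is, sinks 1 to 2 mm more when pressed, and wedges: pulling it off, straight up, takes up to the force it was pressed on with
- groove_1 (a point): one dark groove around the cone's taper, at z 57 mm above the bench; the point lies on the cone's axis at the uppermost groove. A ring has this size (one) when, slid on until it stops, its underside stands 1 to 12 mm above this point and these are the first grooves seen below it
- groove_2 (a point): a group of two dark grooves around the cone's taper, at z 40 to 43 mm above the bench; the point lies on the cone's axis at the uppermost groove. A ring has this size (two) when, slid on until it stops, its underside stands 1 to 12 mm above this point and these are the first grooves seen below it
- groove_3 (a point): a group of three dark grooves around the cone's taper, at z 24 to 29 mm above the bench; the point lies on the cone's axis at the uppermost groove. A ring has this size (three) when, slid on until it stops, its underside stands 1 to 12 mm above this point and these are the first grooves seen below it
- ring_a: one of six salvaged ferrite ring cores (dark grey, brittle, 50 to 78 g): 40 mm outside, 15 mm high; bores of all rings differ, unknown, between 17 and 26 mm, the edges slightly rounded. Origin: centre of its underside, z along the bore. One ring, any of the six, lies on the small pad by the cone (the job), five on a larger pad farther to the right
- ring_b: one of six salvaged ferrite ring cores (dark grey, brittle, 50 to 78 g): 40 mm outside, 15 mm high; bores of all rings differ, unknown, between 17 and 26 mm, the edges slightly rounded. Origin: centre of its underside, z along the bore. One ring, any of the six, lies on the small pad by the cone (the job), five on a larger pad farther to the right
- ring_c: one of six salvaged ferrite ring cores (dark grey, brittle, 50 to 78 g): 40 mm outside, 15 mm high; bores of all rings differ, unknown, between 17 and 26 mm, the edges slightly rounded. Origin: centre of its underside, z along the bore. One ring, any of the six, lies on the small pad by the cone (the job), five on a larger pad farther to the right
- ring_d: one of six salvaged ferrite ring cores (dark grey, brittle, 50 to 78 g): 40 mm outside, 15 mm high; bores of all rings differ, unknown, between 17 and 26 mm, the edges slightly rounded. Origin: centre of its underside, z along the bore. One ring, any of the six, lies on the small pad by the cone (the job), five on a larger pad farther to the right
- ring_e: one of six salvaged ferrite ring cores (dark grey, brittle, 50 to 78 g): 40 mm outside, 15 mm high; bores of all rings differ, unknown, between 17 and 26 mm, the edges slightly rounded. Origin: centre of its underside, z along the bore. One ring, any of the six, lies on the small pad by the cone (the job), five on a larger pad farther to the right
- ring_f: one of six salvaged ferrite ring cores (dark grey, brittle, 50 to 78 g): 40 mm outside, 15 mm high; bores of all rings differ, unknown, between 17 and 26 mm, the edges slightly rounded. Origin: centre of its underside, z along the bore. One ring, any of the six, lies on the small pad by the cone (the job), five on a larger pad farther to the right
- pad: small light grey rubber pad, 70 x 70 x 3 mm, fixed, on which the ring to be sized lies, within 16 mm of the middle. Origin: centre of its underside at bench height
- bin_1: tray for rings that stop just above the one groove; one dark bar on its label lip. Light grey, fixed, outside 125 (x) x 100 (y) x 30 (z) mm, walls and floor 3 mm, label lip 24 mm wide outside its -x wall. The three trays stand in a row along y, in any order. Origin: centre of its underside, 4 mm above the bench
- bin_2: tray for rings that stop just above the two grooves; two dark bars on its label lip. Light grey, fixed, outside 125 (x) x 100 (y) x 30 (z) mm, walls and floor 3 mm, label lip 24 mm wide outside its -x wall. The three trays stand in a row along y, in any order. Origin: centre of its underside, 4 mm above the bench
- bin_3: tray for rings that stop just above the three grooves; three dark bars on its label lip. Light grey, fixed, outside 125 (x) x 100 (y) x 30 (z) mm, walls and floor 3 mm, label lip 24 mm wide outside its -x wall. The three trays stand in a row along y, in any order. Origin: centre of its underside, 4 mm above the bench
- driver: bystander: screwdriver, 160 mm long, lying; origin: middle of its length, underneath
- reel: bystander: metal solder reel, 54 mm across, 40 mm high; origin: centre of its underside
- flux_tin: bystander: round tin, 62 mm across, 23 mm high; origin: centre of its underside
- meter: bystander: black hand multimeter lying flat, 85 (x) x 180 (y) x 47 mm; origin: centre of its underside
- board: bystander: circuit board, 75 (x) x 100 (y) mm, 17 mm high with its parts; origin: centre of its underside
- cutters: bystander: side cutters lying flat, 140 mm long along x, 60 mm wide, 13 mm high; origin: near the pivot, underneath
Not all that is in view belongs to the job. Of the things like the pad, leave any that is orange; of the rest the larger one is meant.

How it is judged:
By the outcome, as a careful person would: the job done as asked, in the order asked, and still so for the second after the job is handed in, with the robot touching nothing.
It also fails if it takes over 45 s, if anything falls off the work surface, if the arm or the gripper's body presses on something with over 40 N, if the wrist force passes 120 N, or if a joint passes its speed limit or range.

ROBOT

A 6-joint arm with a two-finger parallel gripper is mounted at the origin on the work surface. World frame = base frame: x ahead of the robot, y to its left, z up, the work surface at z = 0. Lengths are in m, angles in rad, forces in N, time in s.
With the tool pointing down it reaches from about 0.35 to 0.775 m from the base axis. Payload 7.3 kg.
Tool frame: the origin (TCP) lies midway between the tips of the shut fingers; the grasp point (between the pads) lies robot.grasp_offset behind it (robot.grasp_offset is the distance from the TCP to the grasp point, in m); z points along the fingers, x is the direction in which the jaws open and shut, and the axes are right-handed (so a half turn about z gives the same grasp; the last joint's range is limited). The gripper opens to 92 mm and grips with 3 to 60 N. Pads are 19 mm wide; open, the fingers measure 130 mm over their backs; the gripper's body (75 mm by 190 mm) begins 47 mm behind the grasp point.
Start: joints at [-1.462, 0.342, 1.524, -0, 1.275, -0.146], TCP at [0.132, -0.508, 0.227] pointing down, gripper open.
Joint ranges: [-2.53, 2.53], [-0.77, 2.02], [0.04, 2.7], [-1, 4.14], [0.28, 2.66], [-3.11, 3.11]. Speed limits (rad/s): [2.57, 2.57, 3.14, 3.14, 3.14, 3.14].

INTERFACE

Orientations are given as [roll, pitch, yaw] about the fixed x, y, z axes, in that order (R = Rz(yaw) Ry(pitch) Rx(roll)).
In Python, from cell import robot gives the robot as it stands. The module is installed in compiled form; this text tells all that it offers.
- The arm moves only by the tool move_arm, never from a script. Its argument "increments" is a list of rows, each a list of 7 numbers: the finger opening in mm, from 0 to 91.8, then the shift along the tool's x, y, z in mm, then the turn, a rotation vector about the tool's x, y, z in rad. A call has 1 to 12 rows; each row shifts and turns the pose as measured when the row begins, along the tool's axes as they then stand; what a row does not reach is not made up. A row lasts 1/8 s, in which the tool goes at most 62.5 mm and 10.7 degrees, less where a joint would pass 70% of its speed; a pose out of reach is approached as far as the arm can. A call is refused whole if a number of a shift passes 62.5 or a number of a turn 0.188, either way. A call with a gripper value outside its range is refused whole. The fingers move at their own pace and stop on an object; "newtons" is the grip in N (left out, the last holds). Time passes only in rows, so rows that do not move let the fingers close. It gives the time, the measured TCP pose, the force and the opening at its end, in the units of the state.
- robot.observe(): the state, without advancing time (a new reading comes with each control period).
- robot.read_camera(name): name is "scene" or "side" or "wrist"; returns a dict with "img" (400x640x3 uint8, red, green, blue), "fx", "fy", "cx", "cy" (pixels), "k1" (the pictures are not rectified: a ray, as slopes to the right and down, at radius r is drawn at 1 + k1 r^2 times it, then the intrinsics apply), "T" (4x4, takes a point from camera to world coordinates). Camera axes: x right, y down, z forward; pixel columns grow to the right and rows downward; lengths in m; the calibration is good to about 2 mm. A picture is of the moment at which its call begins. There is no depth.
- robot.hand_in(): hands the job in, once; it reports no verdict.
Trained networks look in the newest picture that a camera, given by its name, has taken for a name from the list of things; names that differ only in an ending like _2 or _b are one class to them, and where a whole thing is asked for, a point or a joint stands for the part that bears it (a point fixed in the world has none). Each returns a list of dicts, best first, with "conf" (0 to 1); they miss things now and then, are a little off and sometimes report something else, mostly with a low value. They report only what shows in the picture. A call takes as long as a camera call. They do not tell look-alikes from the thing itself.
- robot.look_for(thing, camera): "rect" ([left, top, width, height] in pixels, round what is visible of it).
The state is a dict: "time": time; "qpos": joint angles; "qvel": joint speeds; "joint_efforts": joint torques, N m; "tool_pos": TCP position; "tool_rot": TCP orientation; "contact_force": force on the tool from outside, world axes, zero at the start; "torque": the same for the moment, N m; "opening": finger opening in m.
Only numpy, scipy, OpenCV 4.12 (cv2) and the standard library are available. Lean on these libraries where they do the work, as an engineer would, in place of code of your own. Each camera call takes 0.05 s, during which the arm holds its last target.

## Working session

There is one attempt and no reset: what is moved stays moved. The work goes in short steps, Python scripts to look and compute and a tool call to move; the robot and the scene stay as the last step left them, time stands still between calls to the robot, and variables do not carry over. Pictures are saved under pics/ and viewed, and the job is handed in when it is done.

Besides the shell and the picture viewer there is one more tool, called by a JSON object that holds its "api" and its "payload". move_arm: Moves the arm, as the interface text tells. Its arguments: {"type":"object","properties":{"increments":{"type":"array"},"newtons":{"type":"number"}},"required":["increments"]}

```bash
mkdir -p pics
cat > h.py <<'E'
from cell import robot
import cv2, numpy as np
def snap(name,fn):
    c=robot.read_camera(name); cv2.imwrite('pics/'+fn,c['img'][:,:,::-1]); return c
def ray(c,u,v):
    K=np.array([[c['fx'],0,c['cx']],[0,c['fy'],c['cy']],[0,0,1.]])
    xd=np.array([(u-c['cx'])/c['fx'],(v-c['cy'])/c['fy']]); x=xd.copy()
    for _ in range(30): x=xd/(1+c['k1']*(x@x))
    T=np.array(c['T']); return T[:3,3],T[:3,:3]@np.array([x[0],x[1],1])
def at(c,u,v,z):
    o,d=ray(c,u,v); return o+d*(z-o[2])/d[2]
def proj(c,p):
    T=np.array(c['T']); q=T[:3,:3].T@(np.array(p)-T[:3,3]); x=q[:2]/q[2]; x=x*(1+c['k1']*(x@x))
    return np.array([c['fx']*x[0]+c['cx'],c['fy']*x[1]+c['cy']])
E
python3 - <<'E'
from h import *
print(robot.grasp_offset); print(robot.observe())
for n in ['scene','side','wrist']:
    c=snap(n,n+'0.png'); print(n,c['fx'],c['k1'],np.round(c['T'],3).tolist())
for n in ['scene','side']:
    for t in ['gauge','pad','ring_a','bin_1']:
        print(n,t,[(np.round(d['rect']).tolist(),round(d['conf'],2)) for d in robot.look_for(t,n)])
E
```

```text
0.0188
{'time': 0.0, 'qpos': array([-1.46200184e+00,  3.42729794e-01,  1.52499141e+00,  6.26955790e-06,
        1.27540542e+00, -1.46020517e-01]), 'qvel': array([ 5.39073502e-05, -5.62016295e-04,  3.30501674e-04, -2.49601957e-04,
        7.07631586e-04, -1.43268362e-03]), 'joint_efforts': array([ 1.71470623e-03, -4.31238556e+01, -2.44221443e+01,  7.20063108e-02,
        5.60368190e-02, -1.16550486e-04]), 'tool_pos': array([ 0.13230422, -0.50764504,  0.22605023]), 'tool_rot': array([-3.14136353e+00,  1.51677686e-03, -1.31598298e+00]), 'contact_force': array([ 0.81282103,  0.03653038, -0.7003154 ]), 'torque': array([0.02871353, 0.01755637, 0.00258699]), 'opening': 0.09177702198001833}
scene 459.2114569898406 -0.08797068361536158 [[0.861, 0.316, -0.4, 1.035], [0.509, -0.516, 0.689, -0.859], [0.011, -0.796, -0.605, 0.787], [0.0, 0.0, 0.0, 1.0]]
side 492.7024256854934 -0.1149282000004159 [[0.919, -0.263, 0.293, 0.152], [-0.394, -0.619, 0.68, -0.967], [0.002, -0.74, -0.673, 0.987], [0.0, 0.0, 0.0, 1.0]]
wrist 360.66419566771833 -0.01853187489980946 [[0.253, -0.92, -0.3, 0.214], [-0.967, -0
[... 444 characters left out ...]
in_1 [([312.0, 168.0, 62.0, 40.0], 0.93), ([330.0, 152.0, 61.0, 38.0], 0.84), ([249.0, 291.0, 19.0, 18.0], 0.66), ([350.0, 141.0, 55.0, 29.0], 0.61), ([286.0, 197.0, 32.0, 40.0], 0.17)]
side gauge [([241.0, 217.0, 47.0, 20.0], 0.74), ([308.0, 213.0, 27.0, 34.0], 0.56)]
side pad [([265.0, 346.0, 36.0, 29.0], 0.96), ([271.0, 258.0, 18.0, 15.0], 0.74)]
side ring_a [([361.0, 318.0, 16.0, 15.0], 0.77), ([381.0, 289.0, 16.0, 15.0], 0.61), ([342.0, 303.0, 18.0, 17.0], 0.59), ([360.0, 296.0, 16.0, 14.0], 0.55), ([383.0, 306.0, 14.0, 14.0], 0.46), ([323.0, 258.0, 12.0, 15.0], 0.46)]
side bin_1 [([257.0, 133.0, 45.0, 26.0], 0.94), ([268.0, 151.0, 46.0, 28.0], 0.92), ([271.0, 167.0, 56.0, 36.0], 0.82)]
```

View pics/scene0.png

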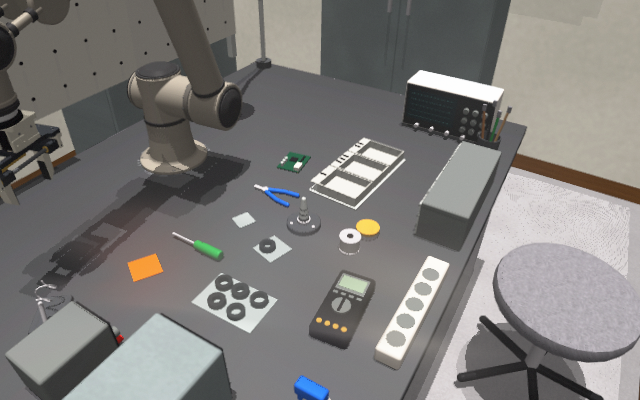

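View pics/side0.png

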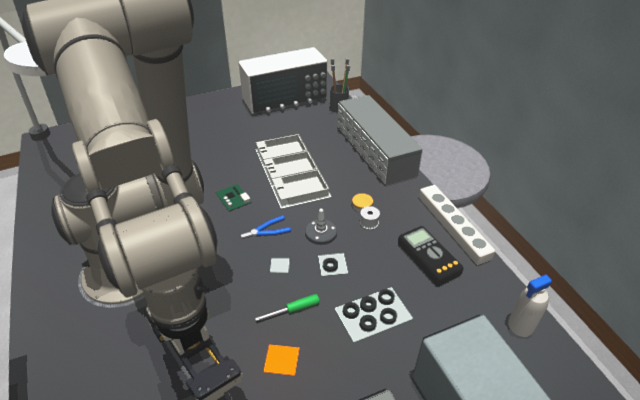

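View pics/wrist0.png

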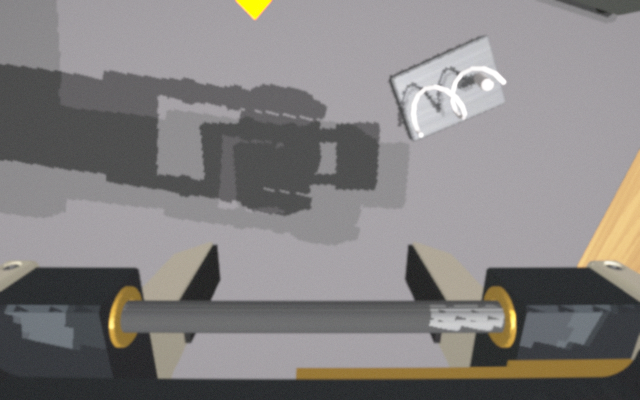

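Run:
```python
import cv2
a=cv2.imread('pics/scene0.png')[130:330,180:420]; cv2.imwrite('pics/sc_z.png',cv2.resize(a,None,fx=3,fy=3,interpolation=2))
a=cv2.imread('pics/side0.png')[130:340,220:420]; cv2.imwrite('pics/si_z.png',cv2.resize(a,None,fx=2.8,fy=2.8,interpolation=2))
```

```text
(no output)
```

View pics/sc_z.png

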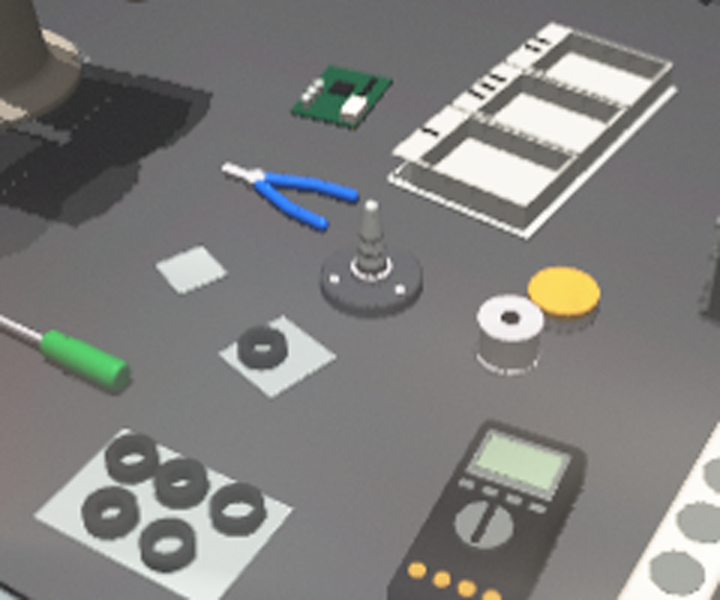

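View pics/si_z.png

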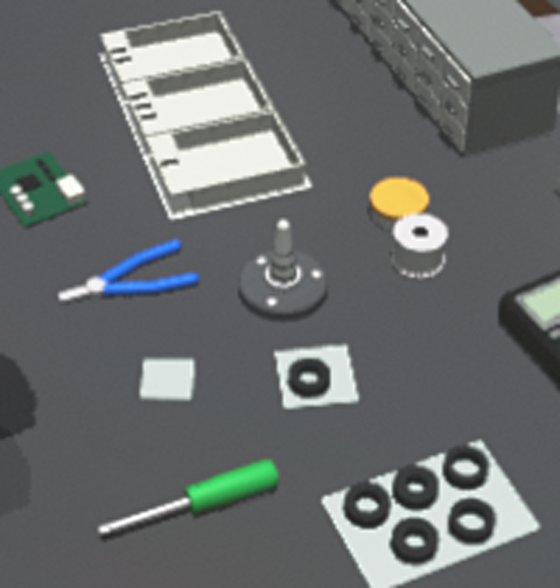

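The job ring is at scene (267,246) and side (330,265). The cone nose is at scene (304,198) and side (321,209). In the tray row, the nearest tray has one bar, the middle seems to have three and the far one two.

```bash
cat >> h.py <<'E'
def tri(c1,p1,c2,p2):
    A=[];b=[]
    for c,p in((c1,p1),(c2,p2)):
        o,d=ray(c,*p); d=d/np.linalg.norm(d); M=np.eye(3)-np.outer(d,d); A.append(M); b.append(M@o)
    x=np.linalg.lstsq(np.vstack(A),np.hstack(b),rcond=None)[0]
    return x
E
python3 - <<'E'
from h import *
s=robot.read_camera('scene'); d=robot.read_camera('side')
S=lambda u,v:(180+u/3,130+v/3); D=lambda u,v:(220+u/2.8,130+v/2.8)
P=lambda n,*a:print(n,np.round(a,4))
P('nose',at(s,*S(371,203),.091),at(d,*D(283,221),.091),tri(s,S(371,203),d,D(283,221)))
P('foot',at(s,*S(371,276),.014),at(d,*D(284,279),.014))
P('ring',at(s,*S(262,343),.018),at(d,*D(309,375),.018),tri(s,S(262,343),d,D(309,375)))
P('pad corners',*[at(s,*S(*q),.003) for q in((283,316),(336,355),(270,397),(219,353))])
P('pad corners',*[at(d,*D(*q),.003) for q in((275,351),(347,345),(357,402),(286,408))])
P('tray floor near',at(s,*S(495,167),.007),at(d,*D(230,168),.007))
P('tray floor mid',at(s,*S(550,112),.007),at(d,*D(200,105),.007))
P('tray floor far',at(s,*S(603,72),.007),at(d,*D(178,52),.007))
P('lips',*[at(s,*S(*q),.034) for q in((392,153),(552,22),(672,66),(528,207))])
P('reel',at(s,*S(511,317),.04),'tin',at(s,*S(565,290),.023),'cutters',at(s,*S(326,225),.01),at(s,*S(356,196),.01),at(s,*S(225,167),.01))
P('driver end',at(s,*S(125,375),.01))
P('5 rings',*[at(s,*S(*q),.018) for q in((132,457),(180,482),(238,508))])
E
```

```text
nose [[ 0.5425 -0.0747  0.091 ]
 [ 0.5412 -0.0738  0.091 ]
 [ 0.5415 -0.0731  0.0899]]
foot [[ 0.544  -0.078   0.014 ]
 [ 0.5417 -0.0758  0.014 ]]
ring [[ 0.5154 -0.2012  0.018 ]
 [ 0.5116 -0.204   0.018 ]
 [ 0.5133 -0.1995  0.0142]]
pad corners [[ 0.5009 -0.1513  0.003 ]
 [ 0.566  -0.1683  0.003 ]
 [ 0.5476 -0.2368  0.003 ]
 [ 0.482  -0.2169  0.003 ]]
pad corners [[ 0.4996 -0.1517  0.003 ]
 [ 0.5663 -0.1718  0.003 ]
 [ 0.5445 -0.2397  0.003 ]
 [ 0.4813 -0.2205  0.003 ]]
tray floor near [[0.5554 0.1331 0.007 ]
 [0.5582 0.1116 0.007 ]]
tray floor mid [[0.5582 0.2503 0.007 ]
 [0.5679 0.2298 0.007 ]]
tray floor far [[0.5725 0.3524 0.007 ]
 [0.5804 0.3385 0.007 ]]
lips [[0.4772 0.0676 0.034 ]
 [0.4966 0.3778 0.034 ]
 [0.646  0.3606 0.034 ]
 [0.6269 0.0589 0.034 ]]Traceback (most recent call last):
  File "<stdin>", line 14, in <module>
  File "<stdin>", line 4, in <lambda>
    return _wrapfunc(a, 'round', decimals=decimals, out=out)
    return _wrapit(obj, method, *args, **kwds)
    conv = _array_converter(obj)
ValueError: setting an array element with a sequence. The requested array has an inhomogeneous shape after 1 dimensions. The detected shape was (7,) + inhomogeneous part.
```

{"api": "move_arm", "payload": {"increments": [[91,0,0,0,0,0,0.127],[91,0,0,0,0,0,0.128],[91,-30,-38,0,0,0,0],[91,-30,-38,0,0,0,0],[91,-30,-38,0,0,0,0],[91,-30,-38,0,0,0,0],[91,-30,-38,0,0,0,0],[91,-30,-38,0,0,0,0],[91,-30,-38,0,0,0,0],[91,-30,-38,0,0,0,0],[91,0,0,0,0,0,0],[91,0,0,0,0,0,0]], "newtons": 25}}

```text
time: 2.15
tool_pos: [0.4476, -0.265, 0.2269]
tool_rot: [-3.14, -0.003, -1.582]
contact_force: [0.4, -0.2, -0.3]
opening: 0.0907
```

{"api": "move_arm", "payload": {"increments": [[91,-31,-33,35,0,0,0],[91,-31,-33,35,0,0,0],[91,0,0,0,0,0,-0.006],[91,0,0,0,0,0,0]]}}

```text
time: 2.65
tool_pos: [0.5136, -0.2085, 0.1563]
tool_rot: [-3.138, -0.006, -1.584]
contact_force: [-0.1, -0.8, -0.4]
opening: 0.0906
```

Run:
```python
from h import *
o=robot.observe(); print(o['tool_pos'],o['tool_rot'],o['contact_force'])
c=snap('wrist','w1.png'); print(proj(c,[.513,-.203,.018]),np.round(c['T'],3).tolist())
print(robot.look_for('ring_a','wrist'),robot.look_for('pad','wrist'),robot.look_for('gauge','wrist'))
```

```text
[ 0.51357562 -0.20846384  0.15628731] [-3.13841273 -0.00646586 -1.58380686] [-0.08673153 -0.83004991 -0.35917805]
[303.83102734 185.1968832 ] [[-0.012, -0.952, -0.307, 0.597], [-1.0, 0.013, -0.001, -0.21], [0.005, 0.307, -0.952, 0.314], [0.0, 0.0, 0.0, 1.0]]
[{'rect': [511.6, 83.2, 59.4, 50.2], 'conf': 0.97}, {'rect': [442.9, 174.4, 54.4, 44.8], 'conf': 0.83}, {'rect': [501.8, 148.2, 54.0, 48.3], 'conf': 0.78}, {'rect': [455.5, 52.6, 55.0, 53.1], 'conf': 0.66}, {'rect': [451.1, 114.7, 54.9, 51.8], 'conf': 0.62}, {'rect': [273.9, 156.5, 48.8, 51.6], 'conf': 0.58}] [{'rect': [244.9, 120.8, 95.6, 94.3], 'conf': 0.96}, {'rect': [218.8, 270.9, 56.8, 29.8], 'conf': 0.74}, {'rect': [0.0, 169.5, 7.5, 35.8], 'conf': 0.35}] [{'rect': [92.5, 99.5, 114.5, 103.3], 'conf': 0.57}, {'rect': [456.2, 53.5, 54.5, 52.3], 'conf': 0.33}]
```

View pics/w1.png

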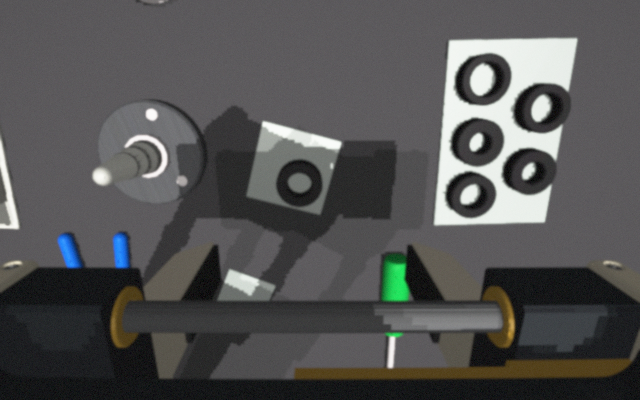

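The job ring is at (299,182) on its pad, the cone nose at (101,177) and the foot centre near (151,151). I'll refine these.

Run:
```python
from h import *
c=robot.read_camera('wrist'); im=c['img']
a=cv2.resize(im[90:225,85:345],None,fx=3,fy=3,interpolation=2); cv2.imwrite('pics/w1z.png',a[:,:,::-1])
g=cv2.cvtColor(im,cv2.COLOR_RGB2GRAY)
m=np.zeros_like(g); sub=(g[150:215,265:335]<60).astype(np.uint8)
cs,_=cv2.findContours(sub,cv2.RETR_EXTERNAL,0)
for k in cs:
    if cv2.contourArea(k)>300: e=cv2.fitEllipse(k); print(cv2.contourArea(k),e,cv2.boundingRect(k))
P=lambda *q:np.round(at(c,*q),4)
print('nose',P(101,176,.088),'foot',P(151,151,.014),'ring',P(299,182,.018),P(299.5,183.5,.0105))
# predicted ellipse outlines
for (x,y) in [(.5135,-.203)]:
  for z in(.003,.018):
    pts=np.array([proj(c,[x+.02*np.cos(t),y+.02*np.sin(t),z]) for t in np.linspace(0,6.28,60)]); print(z,pts.min(0),pts.max(0))
```

```text
[ WARN:0@0.890] global contours_new.cpp:654 findContours Chain code output is an experimental feature and might change in future!
Traceback (most recent call last):
cv2.error: OpenCV(4.12.0) /io/opencv/modules/imgproc/src/shapedescr.cpp:315: error: (-215:Assertion failed) npoints >= 0 && (depth == CV_32F || depth == CV_32S) in function 'contourArea'
```

View pics/w1z.png

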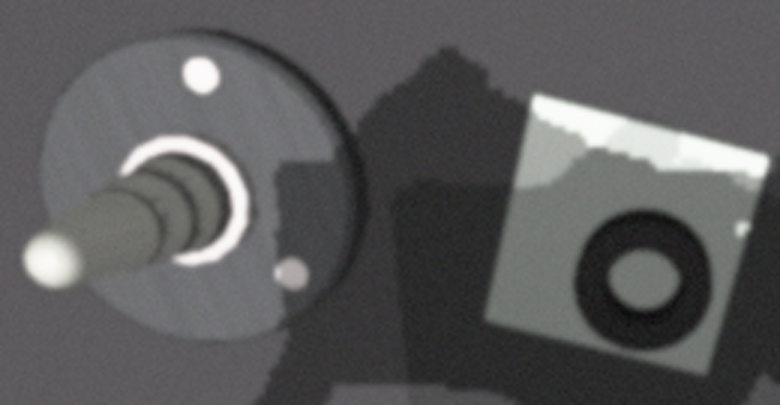

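```bash
cat > m.py <<'E'
from h import *
from scipy.optimize import least_squares
def bb(c,x,y,r,zs):
    pts=np.array([proj(c,[x+r*np.cos(t),y+r*np.sin(t),z]) for z in zs for t in np.linspace(0,6.28,120)])
    return np.r_[pts.min(0),pts.max(0)]
E
python3 - <<'E'
from m import *
c=robot.read_camera('wrist'); Z=lambda u,v:(85+u/3-.33,90+v/3-.33)
obs=np.r_[Z(575,209),Z(711,351)]
f=least_squares(lambda p:bb(c,p[0],p[1],.02,[.0045,.0165])-obs,[.513,-.203]); print('ring',f.x,f.fun)
print('nose',at(c,*Z(51,261),.0865))
cr=Z(185,200); print('collar',at(c,*cr,.022))
pr=bb(c,*at(c,*cr,.022)[:2],.018,[.022]); print((pr-np.array([85,90,85,90]))*3)
ft=at(c,*Z(193,188),.014); pr=bb(c,*ft[:2],.045,[.014]); print(ft,(pr-np.array([85,90,85,90]))*3)
P=[at(c,*Z(*q),.003) for q in((533,93),(770,155),(708,376),(485,320))]; print(np.mean(P,0),[np.linalg.norm(P[i]-P[i-1]) for i in range(4)])
E
```

```text
ring [ 0.51321885 -0.19862346] [-0.62463637 -0.19586701  0.6256678   0.23123514]
nose [ 0.54040045 -0.07205566  0.0865    ]
collar [ 0.54101973 -0.07362526  0.022     ]
[118.12888288 133.14728357 249.74256782 262.53404001]
[ 0.54286086 -0.07269352  0.014     ] [ 30.76374281  21.3180582  352.29392074 338.72980895]
[ 0.52357292 -0.19288121  0.003     ] [np.float64(0.06963267267455696), np.float64(0.0698778451373452), np.float64(0.07015913543771526), np.float64(0.06993314907510235)]
```

{"api": "move_arm", "payload": {"increments": [[64,-9,0,30,0,0,0],[64,0,0,40,0,0,0],[64,0,0,30,0,0,0],[64,0,0,20,0,0,0],[64,0,0,0,0,0,0]]}}

```text
time: 3.58
tool_pos: [0.5158, -0.2025, 0.0367]
tool_rot: [-3.131, -0.01, -1.587]
contact_force: [-0.0, -0.1, 0.0]
opening: 0.0642
```

Run:
```python
from h import *
o=robot.observe(); print(o['tool_pos'],o['tool_rot'],o['contact_force'],o['opening'])
c=snap('wrist','w2.png'); print(proj(c,[.513,-.1995,.018]))
```

```text
[ 0.51583487 -0.20253266  0.03672954] [-3.1309896  -0.01019207 -1.58676955] [-0.01077779 -0.07168456  0.01244607] 0.0641871264473864
[304.5595633  249.97443714]
```

View pics/w2.png

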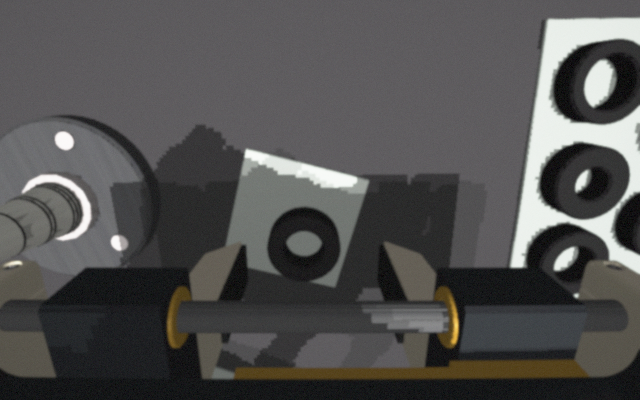

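```bash
cat >> m.py <<'E'
from scipy.spatial.transform import Rotation as Ro
def plan(x,y,z,yaw=-np.pi/2):
    o=robot.observe(); R=Ro.from_euler('xyz',o['tool_rot']); G=Ro.from_euler('xyz',[np.pi,0,yaw])
    print('pos',np.round(o['tool_pos'],4),'shift mm',np.round(R.inv().apply(np.array([x,y,z])-o['tool_pos'])*1e3,1),'turn',np.round((R.inv()*G).as_rotvec(),4),'F',np.round(o['contact_force'],2),'open',round(o['opening'],4),'t',o['time'])
E
python3 - <<'E'
from m import *
c=robot.read_camera('wrist'); g=cv2.cvtColor(c['img'],cv2.COLOR_RGB2GRAY)
sub=(g[200:290,255:355]<52).astype(np.uint8); n,l,st,ce=cv2.connectedComponentsWithStats(sub); print(st,ce)
obs=np.array([268,207,341,282.])
f=least_squares(lambda p:bb(c,p[0],p[1],.02,[.0045,.0165])-obs,[.513,-.2]); print(f.x,f.fun)
plan(f.x[0],f.x[1],.0055)
E
```

```text
[[   0    0  100   89 4210]
 [   0    8  100   82 4790]] [[48.69976247 33.29429929]
 [50.20334029 54.34885177]]
[ 0.51300176 -0.19981373] [-0.05374045  0.49391492  0.05296901 -0.52708864]
pos [ 0.517  -0.2031  0.0384] shift mm [-3.6  4.6 32.8] turn [-0.0137 -0.012  -0.0158] F [ 0.16 -0.55  0.57] open 0.064 t 3.675
```

{"api": "move_arm", "payload": {"increments": [[64,-3,4,10,-0.01,-0.01,-0.014],[64,0,0,10,0,0,0],[64,0,0,7,0,0,0],[64,0,0,0,0,0,0]]}}

```text
time: 4.18
tool_pos: [0.5142, -0.2007, 0.0118]
tool_rot: [-3.135, -0.003, -1.572]
contact_force: [-0.2, 1.0, -0.1]
opening: 0.0643
```

Run:
```python
from m import *
for i in range(4):
    plan(.513,-.1998,.0055); c=snap('wrist','w3.png')
```

```text
pos [ 0.5142 -0.2007  0.0118] shift mm [-1.   1.3  6.3] turn [-0.0066 -0.0033 -0.0009] F [-0.22  1.01 -0.06] open 0.0643 t 4.175
pos [ 0.5144 -0.2009  0.0121] shift mm [-1.1  1.5  6.6] turn [-0.0071 -0.0035 -0.0009] F [-0.05 -0.39  0.3 ] open 0.0639 t 4.225
pos [ 0.5146 -0.201   0.0124] shift mm [-1.2  1.7  6.9] turn [-0.0075 -0.0038 -0.0009] F [ 0.09 -0.72  0.36] open 0.0643 t 4.275
pos [ 0.5148 -0.201   0.0126] shift mm [-1.2  1.8  7.1] turn [-0.0079 -0.004  -0.0008] F [ 0.19 -1.13 -0.37] open 0.0639 t 4.325
```

View pics/w3.png

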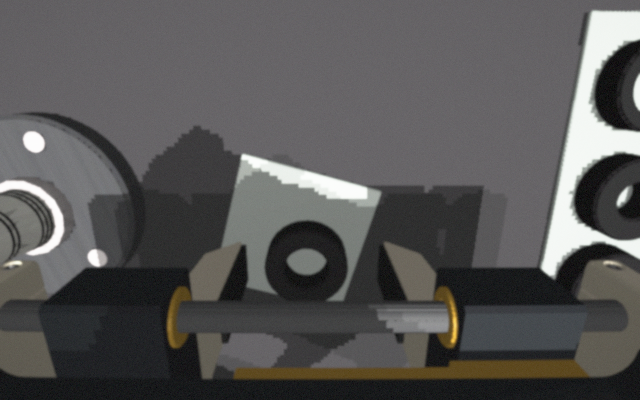

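{"api": "move_arm", "payload": {"increments": [[64,-1.2,2,5,-0.008,-0.004,0],[64,0,0.4,2,-0.001,0,0],[40,0,0.4,0.6,-0.001,-0.001,0],[36,0,0.4,0.6,-0.001,-0.001,0],[36,0,0.4,0.6,-0.001,-0.001,0],[36,0,0.4,0.6,-0.001,-0.001,0]], "newtons": 25}}

```text
time: 5.12
tool_pos: [0.5112, -0.1998, 0.0037]
tool_rot: [3.137, 0.004, -1.572]
contact_force: [-1.6, 3.1, 7.8]
opening: 0.0384
```

Run:
```python
from m import *
plan(.513,-.1998,.0055); c=snap('wrist','w4.png'); plan(.513,-.1998,.0055);
```

```text
pos [ 0.5112 -0.1998  0.0037] shift mm [-0.  -1.8 -1.8] turn [ 0.0042  0.0039 -0.001 ] F [-1.59  3.08  7.81] open 0.0384 t 5.125
pos [ 0.5112 -0.1998  0.0037] shift mm [-0.  -1.8 -1.8] turn [ 0.0042  0.004  -0.001 ] F [-0.67  1.73  4.2 ] open 0.0387 t 5.175
```

View pics/w4.png

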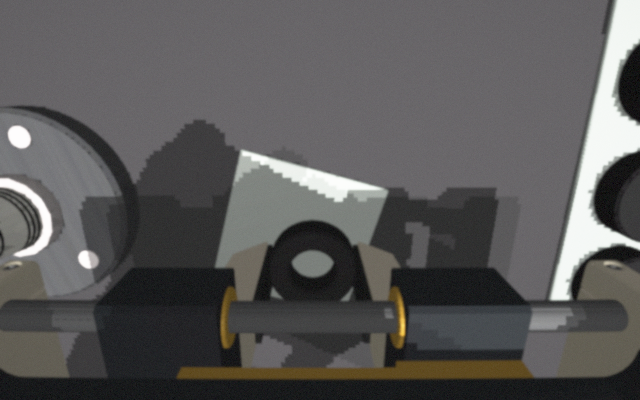

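{"api": "move_arm", "payload": {"increments": [[36,0,0,-10,0.004,0.004,0],[36,0,0,-40,0,0,0],[36,0,0,-45,0,0,0],[36,0,0,-30,0,0,0],[36,0,0,0.5,0,0,0]]}}

```text
time: 5.8
tool_pos: [0.5108, -0.1999, 0.1332]
tool_rot: [-3.142, -0.001, -1.572]
contact_force: [0.5, 0.4, -1.2]
opening: 0.0389
```

Run:
```python
from m import *
plan(.541,-.073,.135); c=snap('wrist','w5.png'); plan(.541,-.073,.135)
```

```text
pos [ 0.5108 -0.1999  0.1332] shift mm [-126.9  -30.1   -1.9] turn [-0.     -0.0009 -0.001 ] F [ 0.54  0.45 -1.22] open 0.0389 t 5.8
pos [ 0.5099 -0.1994  0.1316] shift mm [-126.4  -31.    -3.4] turn [ 0.0026  0.0005 -0.001 ] F [-0.19 -0.26 -1.65] open 0.0386 t 5.85
```

View pics/w5.png

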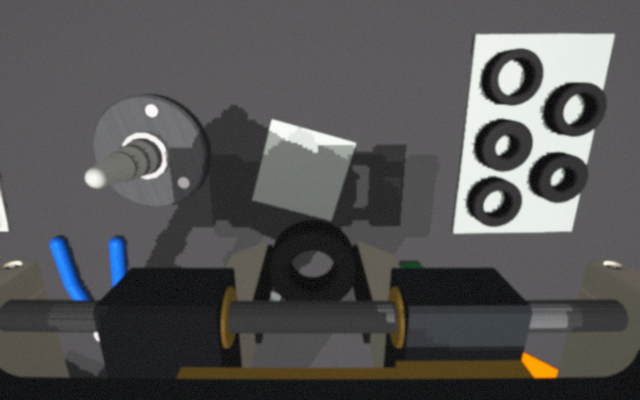

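{"api": "move_arm", "payload": {"increments": [[36,-30,-8,-3,0,0,0],[36,-45,-11,0,0,0,0],[36,-35,-9,0,0,0,0],[36,-10,-2,0,0,0,0],[36,0,0,0,0,0,0]]}}

```text
time: 6.48
tool_pos: [0.5367, -0.0763, 0.1275]
tool_rot: [3.127, 0.003, -1.574]
contact_force: [0.1, -0.1, -0.0]
opening: 0.0382
```

Run:
```python
from m import *
plan(.541,-.073,.13)
c=snap('wrist','w6.png'); a=cv2.resize(c['img'][100:310,200:420],None,fx=3,fy=3,interpolation=2); cv2.imwrite('pics/w6z.png',a[:,:,::-1])
snap('scene','s6.png');snap('side','d6.png')
plan(.541,-.073,.13); print(np.array(c['T']).tolist())
for n,b in (('s6',(130,230,260,360)),('d6',(130,260,260,380))):
    a=cv2.imread(f'pics/{n}.png')[b[0]:b[1],b[2]:b[3]]; cv2.imwrite(f'pics/{n}z.png',cv2.resize(a,None,fx=5,fy=5,interpolation=2)[:600,:800])
```

```text
pos [ 0.5367 -0.0763  0.1275] shift mm [-3.3 -4.2 -2.6] turn [ 0.0144  0.0035 -0.0028] F [ 0.14 -0.14 -0.05] open 0.0382 t 6.475
pos [ 0.5369 -0.0776  0.1281] shift mm [-4.6 -4.  -2. ] turn [ 0.0132  0.0033 -0.005 ] F [0.17 0.76 0.27] open 0.0392 t 6.625
[[-0.0018972629671965354, -0.9461353900712125, -0.3237656931301183, 0.6229824133754807], [-0.9999865350756512, 0.00023121710239807936, 0.0051842266581687245, -0.07824188903347486], [-0.004830120146022573, 0.323771169490806, -0.9461230891094079, 0.28397542781261287], [0.0, 0.0, 0.0, 1.0]]
```

View pics/w6z.png

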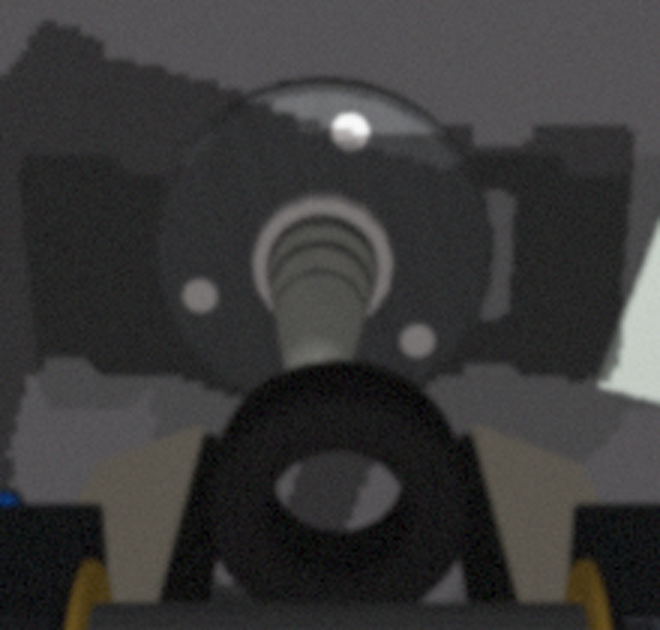

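View pics/s6z.png

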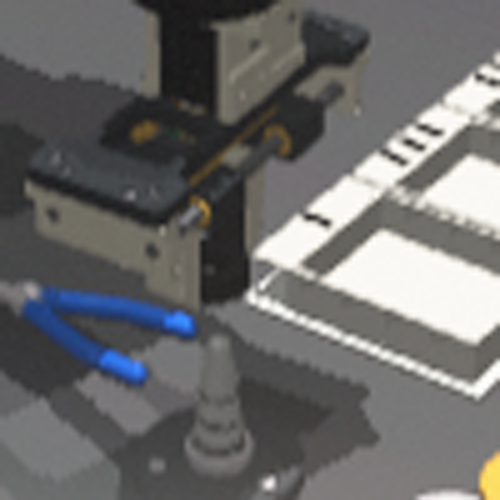

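View pics/d6z.png

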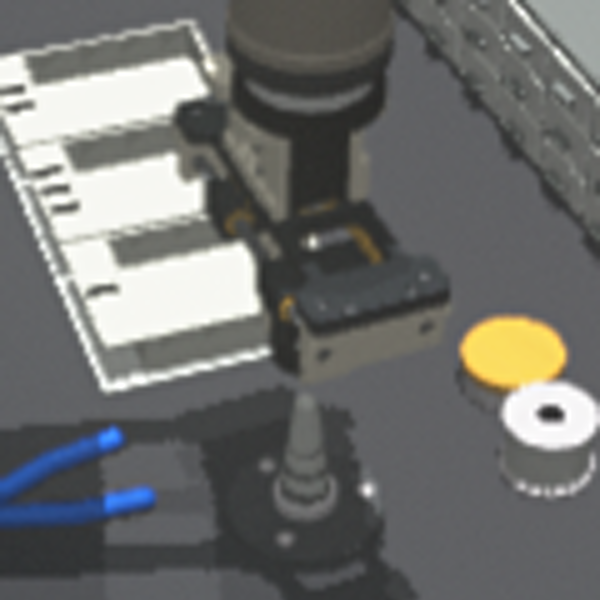

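```bash
cat >> m.py <<'E'
def ringfit(c,tz,l,r,t):
    f=least_squares(lambda p:(bb(c,p[0],p[1],.02,[tz+.0005,tz+.0133])-np.array([l,t,r,0]))[:3],[.54,-.075]); return f.x,f.fun
E
python3 - <<'E'
from m import *
c=robot.read_camera('wrist'); print(np.array(c['T'])[:3,3])
o=robot.observe(); print(o['tool_pos'])
Z=lambda u,v:(200+u/3-.33,100+v/3-.33)
l,t=Z(213,362); r,_=Z(463,0)
x,f=ringfit(c,o['tool_pos'][2],l,r,t); print('ring',x,f,'offset from tcp',x-o['tool_pos'][:2])
print('collar',at(c,*Z(322.5,263),.022),(bb(c,*at(c,*Z(322.5,263),.022)[:2],.018,[.022])-[200,100,200,100])*3)
a=cv2.resize(c['img'][100:310,200:420],None,fx=3,fy=3,interpolation=2); cv2.imwrite('pics/w7z.png',a[:,:,::-1])
plan(.541,-.073,.13)
E
```

```text
[ 0.62302304 -0.07964658  0.28469659]
[ 0.53708285 -0.07768681  0.12827619]
ring [ 0.53872179 -0.07868175] [-2.66816713  0.24128942  2.66165583] offset from tcp [ 0.00163894 -0.00099494]
collar [ 0.54204092 -0.07425801  0.022     ] [250.654457   192.80751946 392.3812802  328.34062144]
pos [ 0.5371 -0.0777  0.1283] shift mm [-4.7 -3.9 -1.8] turn [ 0.0127  0.0032 -0.0053] F [-0.1   0.17 -0.16] open 0.0387 t 6.675
```

View pics/w7z.png

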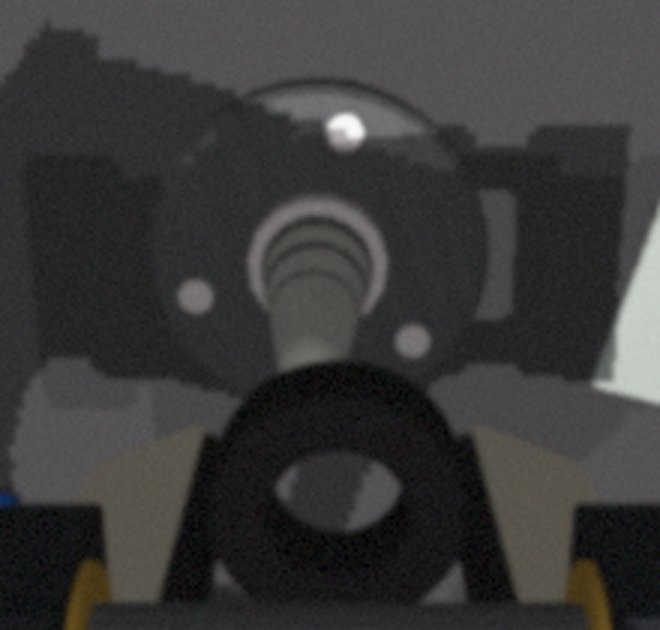

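{"api": "move_arm", "payload": {"increments": [[36,-4,-2,10,0.0127,0.003,-0.005],[36,-1,-1,12,0,0,0],[36,0,0,6,0,0,0],[36,0,0,0,0,0,0]]}}

```text
time: 7.18
tool_pos: [0.5399, -0.0758, 0.0992]
tool_rot: [-3.141, -0.001, -1.575]
contact_force: [0.1, 0.5, -1.1]
opening: 0.0383
```

```bash
cat > look.py <<'E'
import sys
from m import *
t=sys.argv[1]
plan(.540,-.073,.097)
c=snap('wrist',f'w{t}.png'); plan(.540,-.073,.097)
s=snap('scene',f's{t}.png');d=snap('side',f'd{t}.png')
a=cv2.resize(c['img'][100:310,200:420],None,fx=3,fy=3,interpolation=2)
b=cv2.resize(s['img'][165:245,275:335],None,fx=5,fy=5,interpolation=2)
e=cv2.resize(d['img'][180:260,290:350],None,fx=5,fy=5,interpolation=2)
cv2.imwrite(f'pics/w{t}z.png',a[:,:,::-1]); cv2.imwrite(f'pics/sd{t}z.png',np.hstack([b,e])[:,:,::-1])
plan(.540,-.073,.097)
E
python3 look.py 8
```

```text
pos [ 0.5399 -0.0758  0.0992] shift mm [-2.8 -0.   2.2] turn [-0.0005 -0.0005 -0.0044] F [ 0.12  0.47 -1.05] open 0.0383 t 7.175
pos [ 0.5402 -0.0758  0.0995] shift mm [-2.8  0.2  2.5] turn [-0.0011 -0.0007 -0.0044] F [-0.01 -0.54 -1.02] open 0.0385 t 7.225
pos [ 0.5405 -0.0756  0.1   ] shift mm [-2.7  0.5  3. ] turn [-0.0021 -0.0009 -0.0042] F [ 0.29  0.56 -0.02] open 0.0385 t 7.325
```

View pics/w8z.png

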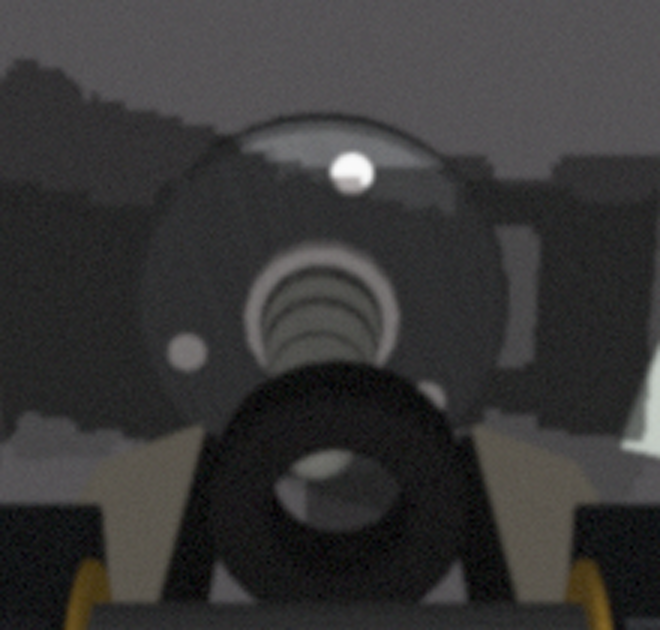

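View pics/sd8z.png

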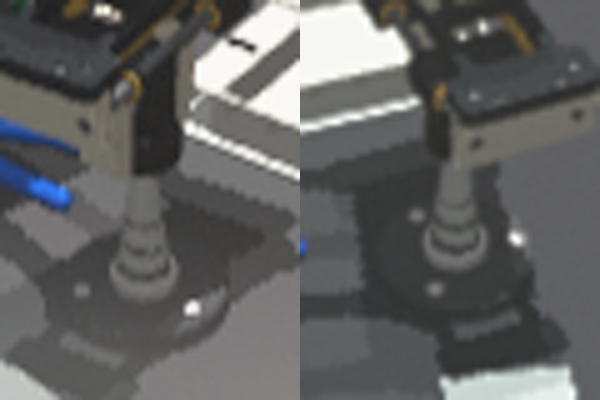

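Run:
```python
from m import *
c=robot.read_camera('wrist'); o=robot.observe(); print(o['tool_pos'])
a=cv2.resize(c['img'][100:310,200:420],None,fx=3,fy=3,interpolation=2);cv2.imwrite('pics/w9z.png',a[:,:,::-1])
zz=lambda b:np.round((b-[200,100,200,100])*3,0)
for x in(.539,.541,.543):
    pts=[]
    for s in np.linspace(0,1,8): pts.append(bb(c,x,-.073,.0065*np.sqrt(1-s*s)+1e-6,[.086+.005*s]))
    pts=np.array(pts); print(x,zz(np.r_[pts[:,:2].min(0),pts[:,2:].max(0)]))
x0,y0,z0=o['tool_pos']
for dx in(0,.0018,.003):
    print('ring top outer',dx,zz(bb(c,x0+dx,y0,.0195,[z0+.0143])),'bore top r10.5',zz(bb(c,x0+dx,y0,.0105,[z0+.0143])),'bore bot',zz(bb(c,x0+dx,y0,.0105,[z0-.0007])))
```

```text
[ 0.54050444 -0.07559499  0.10012717]
0.539 [279. 420. 353. 489.]
0.541 [279. 409. 353. 479.]
0.543 [279. 398. 353. 469.]
ring top outer 0 [200. 410. 460. 640.] bore top r10.5 [260. 466. 400. 590.] bore bot [266. 423. 395. 539.]
ring top outer 0.0018 [199. 399. 460. 630.] bore top r10.5 [260. 455. 400. 579.] bore bot [266. 413. 395. 529.]
ring top outer 0.003 [199. 391. 460. 623.] bore top r10.5 [259. 448. 400. 573.] bore bot [266. 406. 395. 523.]
```

View pics/w9z.png

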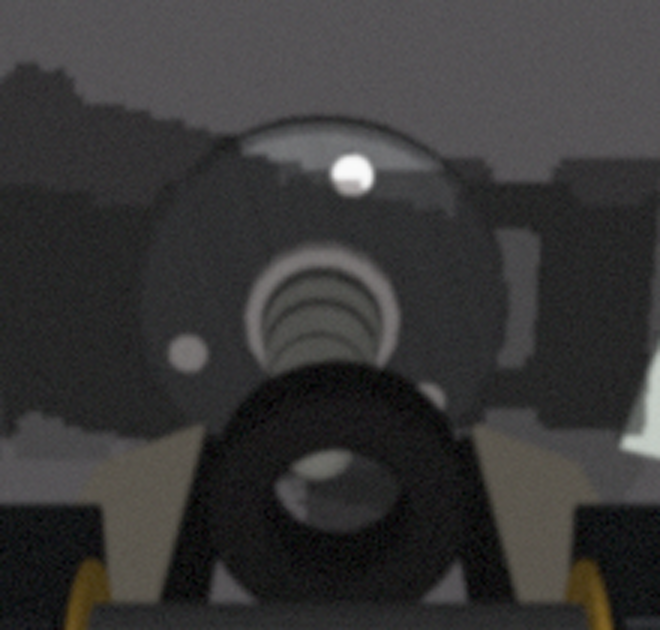

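{"api": "move_arm", "payload": {"increments": [[36,-3,1.8,0.8,-0.002,-0.001,-0.004],[36,0,0.4,1,-0.001,0,0]]}}

```text
time: 7.62
tool_pos: [0.5385, -0.0724, 0.0988]
tool_rot: [-3.141, -0.0, -1.57]
contact_force: [0.1, -0.8, 0.5]
opening: 0.0387
```

```bash
sed -i 's/.540,-.073,.097/.539,-.0726,.08/' look.py; python3 look.py 10
```

```text
pos [ 0.5385 -0.0724  0.0988] shift mm [ 0.2 -0.5 18.8] turn [-0.0001 -0.0001  0.0004] F [ 0.14 -0.76  0.53] open 0.0387 t 7.625
pos [ 0.5384 -0.0724  0.0986] shift mm [ 0.2 -0.6 18.6] turn [ 0.     -0.0002  0.0004] F [-0.35  0.33 -0.8 ] open 0.0389 t 7.675
pos [ 0.5385 -0.0726  0.0987] shift mm [ 0.  -0.5 18.7] turn [-0.     -0.0002  0.0001] F [ 0.9   0.19 -0.63] open 0.0385 t 7.775
```

View pics/w10z.png

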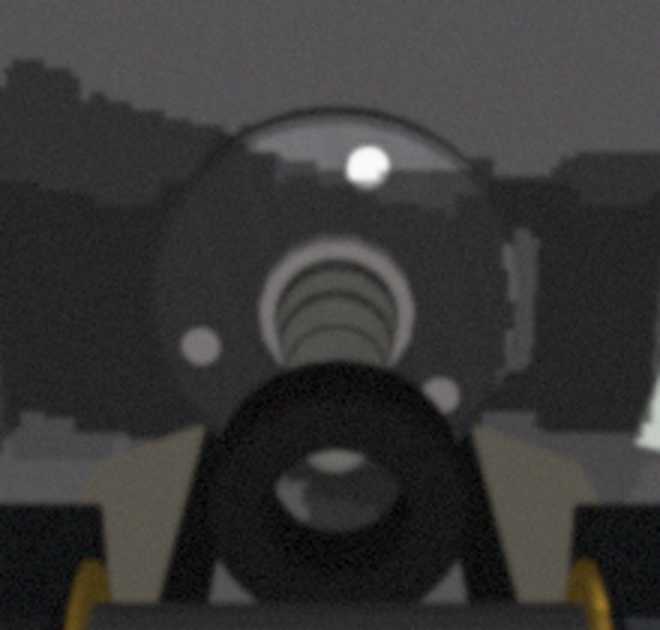

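View pics/sd10z.png

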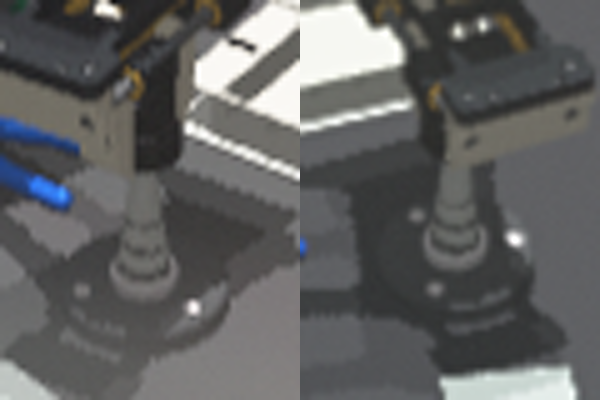

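{"api": "move_arm", "payload": {"increments": [[36,0,-0.4,6,0,0,0],[36,0,0,6,0,0,0],[36,0,0,3,0,0,0]]}}

```text
time: 8.15
tool_pos: [0.539, -0.0726, 0.0827]
tool_rot: [-3.141, -0.0, -1.571]
contact_force: [0.8, -0.2, -0.5]
opening: 0.0386
```

```bash
sed -i "s/^s=snap.*/s=snap('scene',f's{t}.png');d=s/" look.py; python3 look.py 11
```

```text
pos [ 0.539  -0.0726  0.0827] shift mm [-0.  -0.   2.7] turn [-0.0002 -0.0002  0.0001] F [ 0.81 -0.2  -0.51] open 0.0386 t 8.15
pos [ 0.5388 -0.0725  0.0824] shift mm [ 0.1 -0.2  2.4] turn [ 0.0004 -0.0001  0.0001] F [-0.86  0.38 -0.99] open 0.0387 t 8.2
pos [ 0.5389 -0.0726  0.0827] shift mm [ 0.  -0.1  2.7] turn [ 0.0001 -0.0001  0.0001] F [-0.57 -0.05 -0.73] open 0.0385 t 8.25
```

View pics/w11z.png

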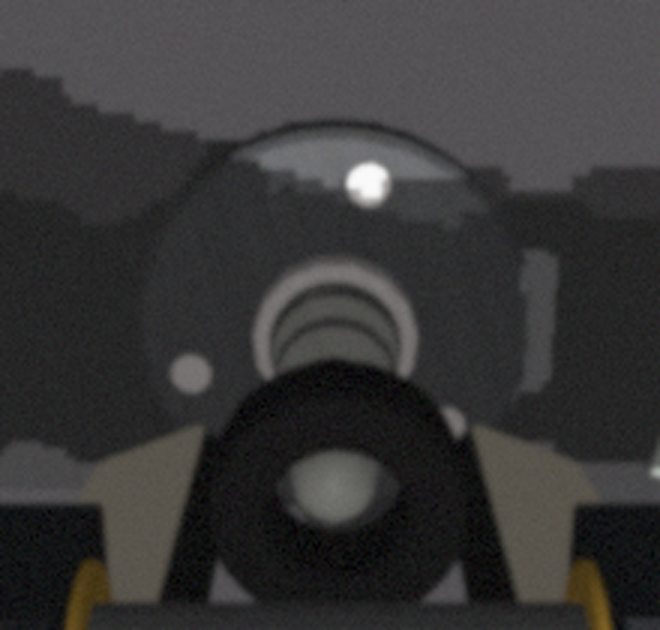

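{"api": "move_arm", "payload": {"increments": [[36,0,0,4,0,0,0],[36,0,0,4,0,0,0],[36,0,0,4,0,0,0],[36,0,0,3,0,0,0]]}}

```text
time: 8.75
tool_pos: [0.5392, -0.0727, 0.067]
tool_rot: [-3.141, -0.0, -1.571]
contact_force: [-0.8, 0.3, -0.6]
opening: 0.0388
```

```bash
python3 look.py 12
```

```text
pos [ 0.5392 -0.0727  0.067 ] shift mm [ -0.1   0.2 -13. ] turn [-0.0005 -0.0003  0.0001] F [-0.76  0.29 -0.61] open 0.0388 t 8.75
pos [ 0.5389 -0.0726  0.0666] shift mm [ -0.   -0.1 -13.4] turn [ 0.0001 -0.0001  0.    ] F [-0.17  0.59 -0.51] open 0.0385 t 8.8
pos [ 0.539  -0.0726  0.0669] shift mm [ -0.   -0.  -13.1] turn [ 0.     -0.0002  0.0001] F [-0.51  0.56 -1.41] open 0.0387 t 8.85
```

View pics/w12z.png

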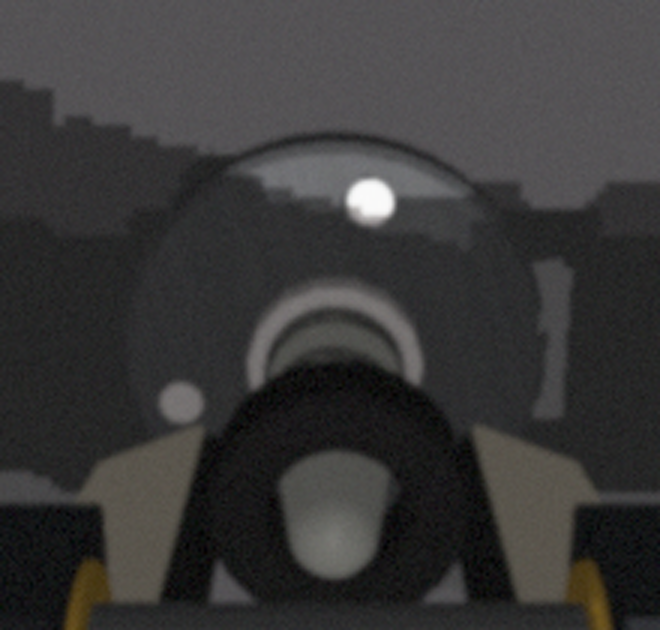

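{"api": "move_arm", "payload": {"increments": [[36,-0.4,0,2,0,0,0],[36,0,0,2,0,0,0],[36,0,0,2,0,0,0]]}}

```text
time: 9.22
tool_pos: [0.5392, -0.0723, 0.0608]
tool_rot: [-3.141, -0.0, -1.571]
contact_force: [-0.7, -0.5, -0.2]
opening: 0.0386
```

```bash
python3 look.py 13
```

```text
pos [ 0.5392 -0.0723  0.0608] shift mm [  0.3   0.2 -19.2] turn [-0.0007 -0.0004  0.0001] F [-0.68 -0.46 -0.17] open 0.0386 t 9.225
pos [ 0.5391 -0.0722  0.0606] shift mm [  0.4   0.1 -19.4] turn [-0.0003 -0.0002  0.    ] F [-0.21  0.58 -0.77] open 0.0388 t 9.275
pos [ 0.539  -0.0722  0.0607] shift mm [  0.4   0.  -19.3] turn [-0.0002 -0.0002  0.    ] F [0.09 0.38 0.63] open 0.0388 t 9.325
```

View pics/w13z.png

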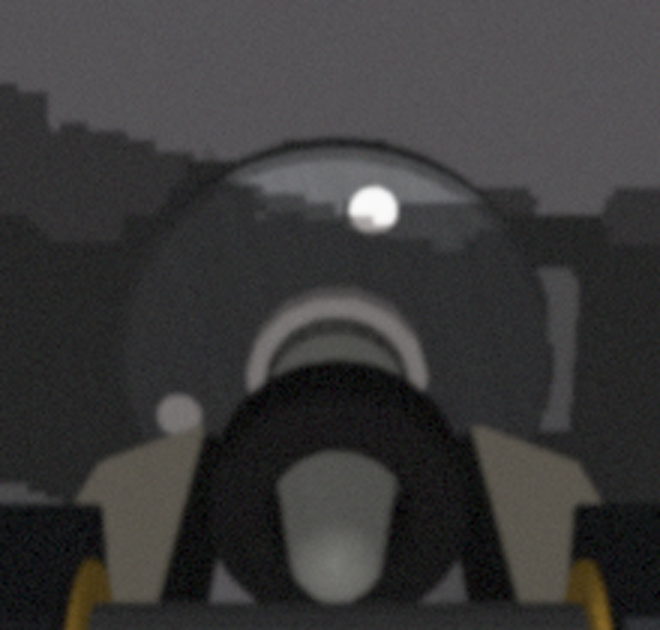

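{"api": "move_arm", "payload": {"increments": [[36,0,0,1.5,0,0,0],[36,0,0,1.5,0,0,0],[36,0,0,1.5,0,0,0]]}}

```text
time: 9.7
tool_pos: [0.539, -0.0722, 0.0561]
tool_rot: [-3.141, -0.0, -1.571]
contact_force: [-0.9, 0.8, 0.2]
opening: 0.0385
```

{"api": "move_arm", "payload": {"increments": [[36,0,0,1,0,0,0],[36,0,0,1,0,0,0]]}}

```text
time: 9.95
tool_pos: [0.5388, -0.0721, 0.0538]
tool_rot: [3.141, 0.0, -1.571]
contact_force: [-0.8, -0.5, -0.2]
opening: 0.0386
```

{"api": "move_arm", "payload": {"increments": [[36,0,0,1,0,0,0],[36,0,0,1,0,0,0]]}}

```text
time: 10.2
tool_pos: [0.5387, -0.072, 0.0521]
tool_rot: [3.141, 0.0, -1.571]
contact_force: [-2.0, 1.3, 4.9]
opening: 0.0388
```

{"api": "move_arm", "payload": {"increments": [[36,-0.2,0.3,0,0,0,0]]}}

```text
time: 10.32
tool_pos: [0.5386, -0.0719, 0.0521]
tool_rot: [-3.141, -0.0, -1.571]
contact_force: [0.4, -1.8, -1.2]
opening: 0.0389
```

```bash
python3 look.py 14; python3 -c "
from h import *
print(robot.observe()['torque'])"
```

```text
pos [ 0.5386 -0.0719  0.0521] shift mm [  0.7  -0.4 -27.9] turn [-0.0002 -0.0003  0.0002] F [ 0.4  -1.79 -1.2 ] open 0.0389 t 10.325
pos [ 0.5387 -0.072   0.0521] shift mm [  0.7  -0.3 -27.9] turn [-0.0003 -0.0003  0.0002] F [ 0.54 -1.11  0.47] open 0.0387 t 10.375
pos [ 0.5386 -0.072   0.0521] shift mm [  0.6  -0.4 -27.9] turn [-0.0002 -0.0002  0.0001] F [ 0.18 -1.32 -0.02] open 0.0387 t 10.425
[-0.09640559  0.06456674  0.02453694]
```

View pics/w14z.png

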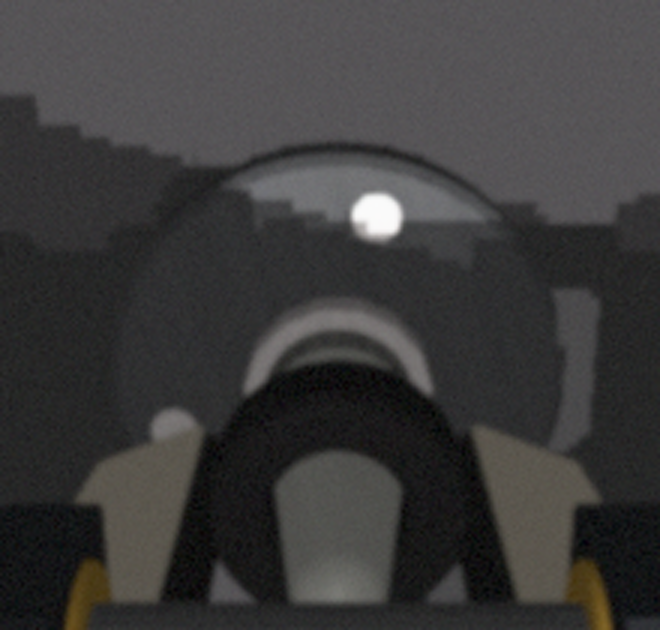

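{"api": "move_arm", "payload": {"increments": [[36,0.1,0,0.7,0,0,0]]}}

```text
time: 10.55
tool_pos: [0.5387, -0.072, 0.0518]
tool_rot: [-3.141, -0.0, -1.571]
contact_force: [-2.6, 1.2, 6.6]
opening: 0.0389
```

{"api": "move_arm", "payload": {"increments": [[36,0,0,0.7,0,0,0]]}}

```text
time: 10.68
tool_pos: [0.5387, -0.072, 0.0517]
tool_rot: [-3.141, -0.0, -1.571]
contact_force: [-3.0, 0.8, 7.9]
opening: 0.0386
```

{"api": "move_arm", "payload": {"increments": [[36,0,0.2,0.7,0,0,0],[36,0,0.2,0.7,0,0,0]]}}

```text
time: 10.92
tool_pos: [0.5387, -0.072, 0.0517]
tool_rot: [-3.14, -0.0, -1.571]
contact_force: [-0.9, 0.4, 6.9]
opening: 0.0386
```

{"api": "move_arm", "payload": {"increments": [[36,0,0.2,0.7,0,0,0],[36,0,0.2,0.7,0,0,0],[36,0,0.2,0.7,0,0,0],[36,0,0.2,0.7,0,0,0]]}}

```text
time: 11.42
tool_pos: [0.5387, -0.072, 0.0517]
tool_rot: [-3.137, -0.001, -1.571]
contact_force: [-1.2, 0.7, 7.6]
opening: 0.039
```

Run:
```python
from m import *
for i in range(3):
    plan(.539,-.072,.05); c=snap('wrist','w15.png')
s=snap('scene','s15.png');d=snap('side','d15.png'); plan(.539,-.072,.05)
b=cv2.resize(s['img'][165:245,275:335],None,fx=6,fy=6,interpolation=2)
e=cv2.resize(d['img'][180:260,290:350],None,fx=6,fy=6,interpolation=2)
cv2.imwrite('pics/sd15z.png',np.hstack([b,e])[:,:,::-1])
```

```text
pos [ 0.5387 -0.072   0.0517] shift mm [ 0.  -0.3  1.7] turn [-0.0051 -0.0011  0.0003] F [-1.15  0.69  7.6 ] open 0.039 t 11.425
pos [ 0.5387 -0.072   0.0517] shift mm [ 0.  -0.3  1.7] turn [-0.005  -0.0011  0.0003] F [-2.02  1.21  6.52] open 0.0386 t 11.475
pos [ 0.5387 -0.072   0.0517] shift mm [ 0.  -0.3  1.7] turn [-0.005  -0.0011  0.0002] F [-1.14  0.31  7.37] open 0.0387 t 11.525
pos [ 0.5387 -0.072   0.0517] shift mm [ 0.  -0.3  1.7] turn [-0.005  -0.001   0.0002] F [-1.99 -0.04  7.21] open 0.0386 t 11.675
```

View pics/sd15z.png

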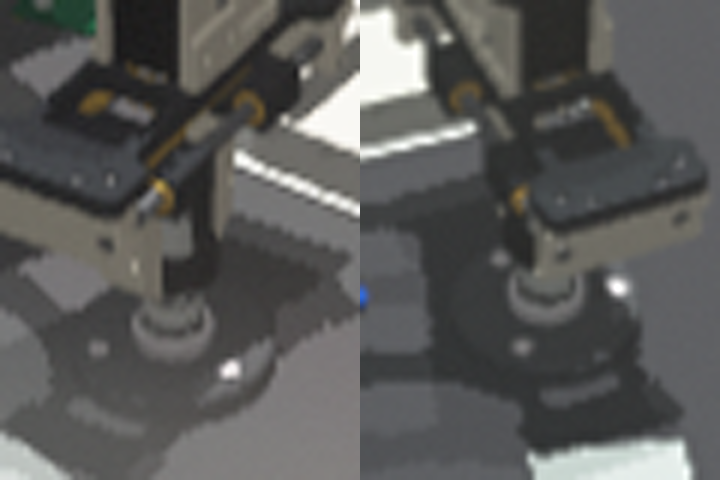

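View pics/w15.png

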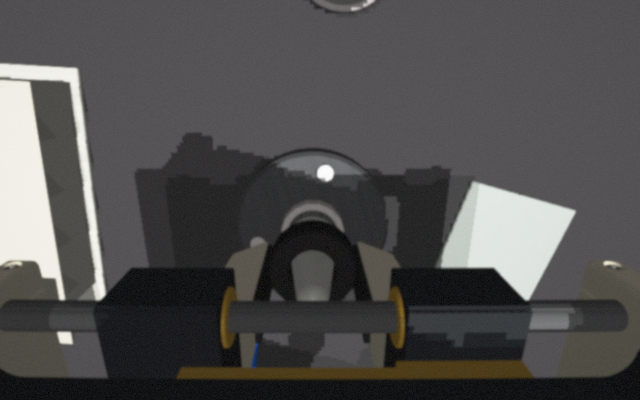

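{"api": "move_arm", "payload": {"increments": [[36,0,0,0,-0.003,-0.001,0],[36,0,0,-1,0,0,0],[36,0,0,-1.5,0,0,0]], "newtons": 30}}

```text
time: 12.05
tool_pos: [0.5386, -0.0719, 0.0536]
tool_rot: [-3.14, 0.0, -1.571]
contact_force: [0.3, 0.8, -0.7]
opening: 0.0388
```

{"api": "move_arm", "payload": {"increments": [[36,0,0,-1.5,0,0,0],[36,0,0,-1.5,0,0,0]]}}

```text
time: 12.3
tool_pos: [0.5386, -0.0719, 0.0567]
tool_rot: [-3.14, 0.0, -1.571]
contact_force: [-0.1, -0.6, -0.3]
opening: 0.0388
```

{"api": "move_arm", "payload": {"increments": [[36,0,0,-5,0,0,0],[36,0,0,-10,0,0,0],[36,0,0,-10,0,0,0]]}}

```text
time: 12.68
tool_pos: [0.5385, -0.0719, 0.0832]
tool_rot: [-3.141, 0.0, -1.571]
contact_force: [0.4, -0.8, -0.0]
opening: 0.0383
```

```bash
python3 look.py 16
```

```text
pos [ 0.5385 -0.0719  0.0832] shift mm [ 0.7 -0.5  3.2] turn [-0.0008  0.0004  0.0001] F [ 0.43 -0.85 -0.03] open 0.0383 t 12.675
pos [ 0.5393 -0.0721  0.0846] shift mm [0.5 0.3 4.6] turn [-0.0032 -0.0002  0.0002] F [0.07 0.59 0.54] open 0.0389 t 12.725
pos [ 0.5392 -0.0721  0.0839] shift mm [0.5 0.2 3.9] turn [-0.0032 -0.0003  0.0001] F [ 0.35  0.16 -0.74] open 0.0387 t 12.775
```

View pics/w16z.png

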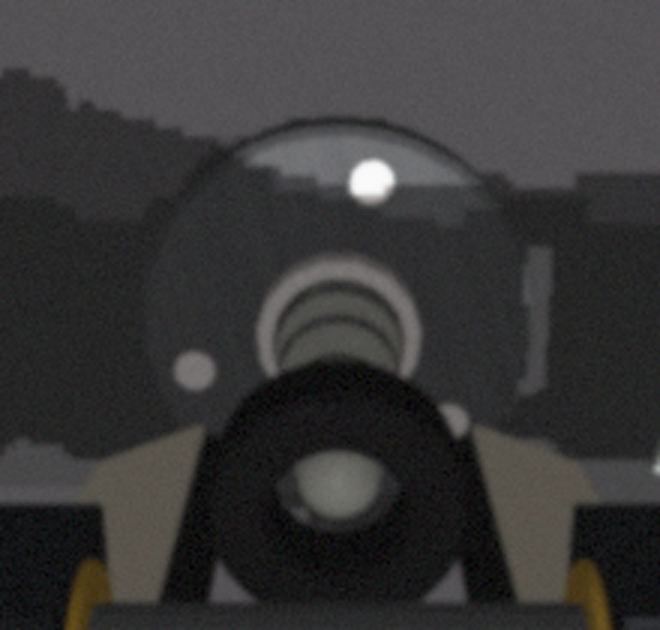

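{"api": "move_arm", "payload": {"increments": [[36,0,0,-30,0,0,0],[36,-10,0,-35,0,0,0],[36,-45,-5,-5,0,0,0],[36,-45,-5,0,0,0,0],[36,-45,-5,0,0,0,0],[36,-45,-5,0,0,0,0],[36,-45,-5,0,0,0,0],[36,-45,-5,0,0,0,0],[36,-45,-5,0,0,0,0],[36,-30,-5,0,0,0,0],[36,0,0,0,0,0,0]]}}

```text
time: 14.15
tool_pos: [0.5802, 0.2935, 0.1566]
tool_rot: [-3.137, -0.0, -1.573]
contact_force: [0.6, -0.2, -0.1]
opening: 0.0384
```

Run:
```python
from m import *
plan(.58,.318,.15)
c=snap('wrist','w17.png'); print(proj(c,[.58,.318,.007])); s=snap('scene','s17.png'); d=snap('side','d17.png')
b=cv2.resize(s['img'][120:220,300:420],None,fx=3.3,fy=3.3,interpolation=2)
e=cv2.resize(d['img'][110:210,240:360],None,fx=3.3,fy=3.3,interpolation=2)
cv2.imwrite('pics/sd17z.png',np.hstack([b,e])[:,:,::-1]); plan(.58,.318,.15)
```

```text
pos [0.5802 0.2935 0.1566] shift mm [-24.5   0.3   6.5] turn [-0.0048 -0.0002 -0.0025] F [ 0.62 -0.16 -0.13] open 0.0384 t 14.15
[283.57336292 181.52180662]
pos [0.5804 0.2906 0.1568] shift mm [-27.4   0.6   6.8] turn [-0.0044 -0.0011 -0.0056] F [-0.49  0.26 -0.63] open 0.0387 t 14.3
```

View pics/w17.png

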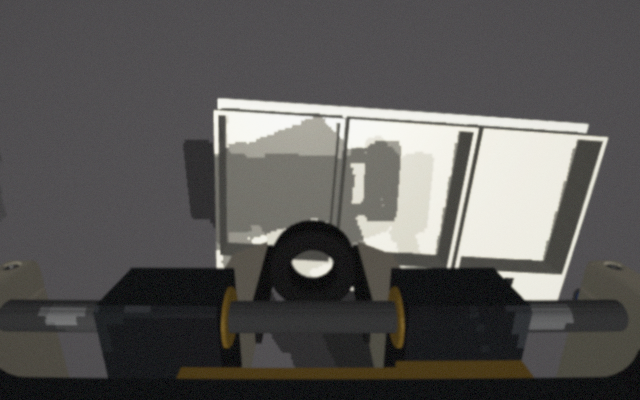

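View pics/sd17z.png

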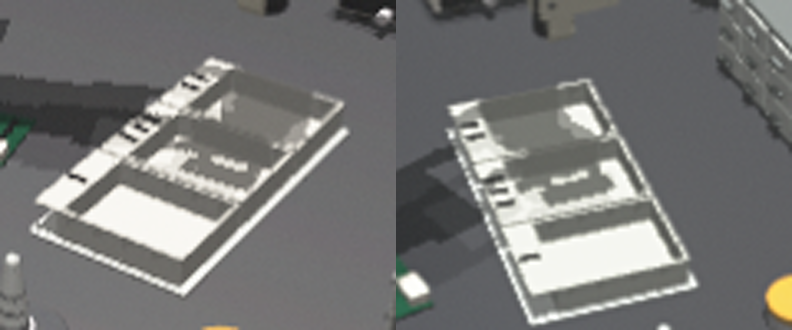

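The bars run one, three, two from near to far, so the far tray is the target; it spans px x 215–345 in the wrist view.

Run:
```python
from m import *
c=robot.read_camera('wrist')
for n,p,z in [('rim +x+y',(216,111),.034),('rim +x,divider',(346,118),.034),('floor +x+y',(227,117),.007),('floor +x -y',(338,124),.007),('floor -x+y',(226,246),.007),('floor -x -y',(330,253),.007)]:
    print(n,np.round(at(c,*p,z),4))
plan(.58,.318,.15)
```

```text
rim +x+y [0.6433 0.3626 0.034 ]
rim +x,divider [0.6375 0.2635 0.034 ]
floor +x+y [0.6364 0.3608 0.007 ]
floor +x -y [0.6301 0.2677 0.007 ]
floor -x+y [0.5178 0.3709 0.007 ]
floor -x -y [0.5101 0.2732 0.007 ]
pos [0.5806 0.2903 0.157 ] shift mm [-27.7   0.8   6.9] turn [-0.0046 -0.0009 -0.0064] F [ 0.43  0.23 -0.01] open 0.0388 t 14.35
```

Run:
```python
from m import *
s=robot.read_camera('scene'); d=robot.read_camera('side')
print(robot.observe()['qpos'])
print('box scene near-left bottom',at(s,420,227,0),at(s,478,152,0.0),'side',at(d,388,177,0),at(d,340,121,0))
```

```text
[ 0.34651998  0.62316016  1.25353905 -0.00240213  1.2603815   1.92487574]
box scene near-left bottom [0.80951807 0.07888421 0.        ] [0.84204345 0.55041256 0.        ] side [0.83723942 0.07169997 0.        ] [ 8.35159057e-01  4.30511200e-01 -1.11022302e-16]
```

{"api": "move_arm", "payload": {"increments": [[36,0,0,0,-0.004,0,-0.185],[36,0,0,0,0,0,-0.185],[36,0,0,0,0,0,-0.185],[36,0,0,0,0,0,-0.185],[36,0,0,0,0,0,-0.185],[36,0,0,0,0,0,-0.185],[36,0,0,0,0,0,-0.185],[36,0,0,0,0,0,-0.185],[36,0,0,0,0,0,0]]}}

```text
time: 15.58
tool_pos: [0.5826, 0.281, 0.1594]
tool_rot: [3.14, -0.002, -0.078]
contact_force: [0.2, -1.6, -0.7]
opening: 0.0388
```

Run:
```python
from m import *
plan(.574,.316,.05,-.07)
c=snap('wrist','w18.png'); plan(.574,.316,.05,-.07); print(proj(c,[.5736,.318,.007]))
```

```text
pos [0.5826 0.281  0.1594] shift mm [-11.5 -34.3 109.4] turn [ 0.0012 -0.0024 -0.0078] F [ 0.18 -1.61 -0.68] open 0.0388 t 15.575
pos [0.5826 0.2811 0.1595] shift mm [-11.7 -34.3 109.4] turn [ 0.0012 -0.0025 -0.0097] F [0.01 0.14 0.59] open 0.0385 t 15.625
[298.56839017 138.51711667]
```

View pics/w18.png

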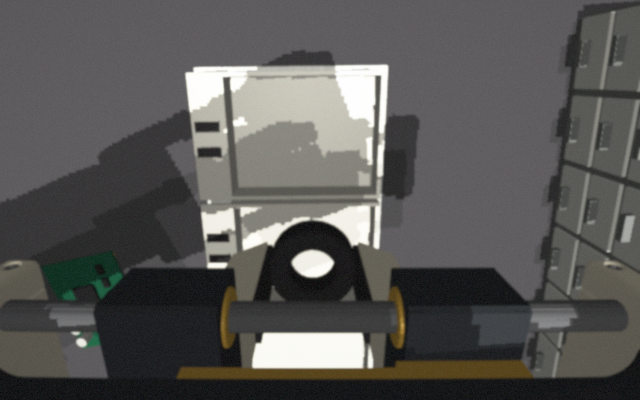

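{"api": "move_arm", "payload": {"increments": [[36,-6,-18,20,0,-0.002,-0.008],[36,-5,-16,35,0,0,0],[36,0,0,35,0,0,0],[36,0,0,0,0,0,0]]}}

```text
time: 16.12
tool_pos: [0.5721, 0.3192, 0.0635]
tool_rot: [3.141, 0.002, -0.081]
contact_force: [-0.3, -0.6, -0.0]
opening: 0.0384
```

Run:
```python
from m import *
plan(.574,.316,.01,-.07)
c=snap('wrist','w19.png'); plan(.574,.316,.01,-.07)
```

```text
pos [0.5721 0.3192 0.0635] shift mm [ 2.3  3.  53.5] turn [ 0.001   0.0019 -0.011 ] F [-0.29 -0.63 -0.  ] open 0.0384 t 16.125
pos [0.5733 0.3198 0.0655] shift mm [ 1.   3.7 55.5] turn [-0.0007 -0.0012 -0.0107] F [ 1.16 -1.24 -1.81] open 0.0384 t 16.175
```

View pics/w19.png

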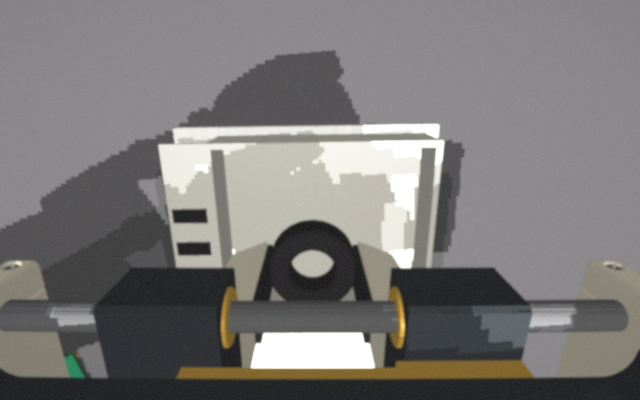

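{"api": "move_arm", "payload": {"increments": [[36,1,3,20,0,0,-0.01],[36,0,0,18,0,0,0],[36,0,0,8,0,0,0]]}}

```text
time: 16.55
tool_pos: [0.5768, 0.3189, 0.0226]
tool_rot: [-3.137, -0.009, -0.073]
contact_force: [-0.1, 0.7, -0.8]
opening: 0.0383
```

Run:
```python
from m import *
plan(.574,.316,.0077,-.07)
c=snap('wrist','w20.png'); plan(.574,.316,.0077,-.07)
```

```text
pos [0.5768 0.3189 0.0226] shift mm [-2.7  3.2 14.9] turn [-0.0048 -0.0086 -0.0025] F [-0.13  0.7  -0.84] open 0.0383 t 16.55
pos [0.5765 0.3188 0.0218] shift mm [-2.4  3.  14.1] turn [-0.0043 -0.0076 -0.0025] F [-1.02 -0.71 -1.54] open 0.0388 t 16.6
```

View pics/w20.png

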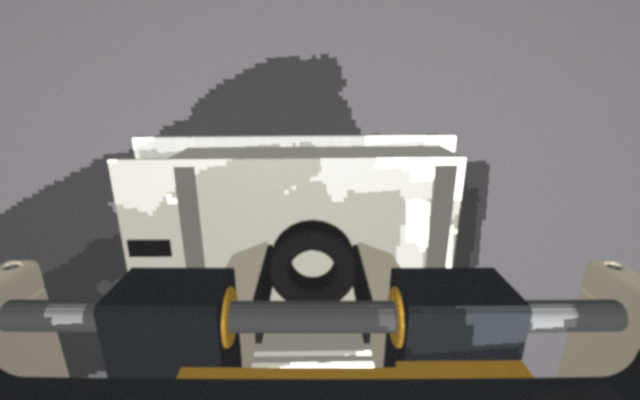

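{"api": "move_arm", "payload": {"increments": [[36,-1,1,5,-0.005,-0.008,0],[36,0,0,4,0,0,0],[36,0,0,2,0,0,0]]}}

```text
time: 16.98
tool_pos: [0.5764, 0.3183, 0.0118]
tool_rot: [-3.141, -0.002, -0.073]
contact_force: [0.2, 0.2, -0.9]
opening: 0.0389
```

{"api": "move_arm", "payload": {"increments": [[36,0,0,1,0,0,0],[36,0,0,0.7,0,0,0]]}}

```text
time: 17.23
tool_pos: [0.5766, 0.3184, 0.0103]
tool_rot: [-3.141, -0.002, -0.073]
contact_force: [0.6, -0.4, -0.3]
opening: 0.0385
```

{"api": "move_arm", "payload": {"increments": [[36,0,0,0.8,0,-0.001,0],[36,0,0,0.8,0,0,0]]}}

```text
time: 17.48
tool_pos: [0.5767, 0.3184, 0.0089]
tool_rot: [-3.141, -0.001, -0.073]
contact_force: [-1.1, -0.5, 0.1]
opening: 0.0381
```

{"api": "move_arm", "payload": {"increments": [[36,0,0,0.7,0,0,0],[36,0,0,0.6,0,0,0]]}}

```text
time: 17.73
tool_pos: [0.5768, 0.3185, 0.0078]
tool_rot: [-3.141, -0.001, -0.073]
contact_force: [-1.9, -0.2, 4.8]
opening: 0.0386
```

{"api": "move_arm", "payload": {"increments": [[38,0,0,-0.1,0,0,0],[41,0,0,0,0,0,0],[46,0,0,0,0,0,0],[54,0,0,0,0,0,0],[54,0,0,0,0,0,0]]}}

```text
time: 18.35
tool_pos: [0.577, 0.3185, 0.008]
tool_rot: [-3.141, -0.002, -0.073]
contact_force: [-0.3, 0.3, 0.1]
opening: 0.0538
```

Run:
```python
from m import *
plan(.574,.316,.0077,-.07)
c=snap('wrist','w21.png'); plan(.574,.316,.0077,-.07)
```

```text
pos [0.577  0.3185 0.008 ] shift mm [-2.8  2.8  0.3] turn [-0.0011 -0.002  -0.0031] F [-0.3   0.26  0.09] open 0.0538 t 18.35
pos [0.577  0.3186 0.008 ] shift mm [-2.8  2.8  0.3] turn [-0.0011 -0.0021 -0.0031] F [-0.48 -0.31 -0.07] open 0.0539 t 18.4
```

View pics/w21.png

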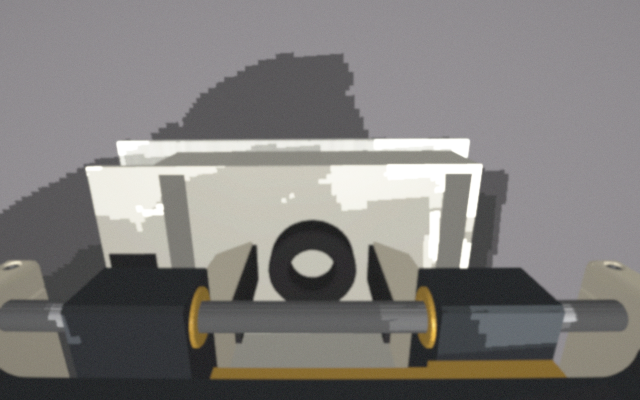

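The ring is free, with the fingers clear on both sides. Retreating straight up.

{"api": "move_arm", "payload": {"increments": [[54,0,0,-5,0,0,0],[54,0,0,-12,0,0,0],[54,0,0,-30,0,0,0],[54,0,0,-45,0,0,0],[54,0,0,-45,0,0,0],[54,0,0,0,0,0,0]]}}

```text
time: 19.15
tool_pos: [0.5772, 0.3186, 0.1532]
tool_rot: [-3.139, -0.005, -0.073]
contact_force: [-1.2, -0.5, 0.2]
opening: 0.0538
```

Run:
```python
from m import *
plan(.574,.316,.15,-.07)
c=snap('wrist','w22.png'); s=snap('scene','s22.png'); print(robot.look_for('ring_a','wrist'))
```

```text
pos [0.5772 0.3186 0.1532] shift mm [-3.   2.9  3.2] turn [-0.0024 -0.0046 -0.0031] F [-1.2  -0.48  0.21] open 0.0538 t 19.15
[{'rect': [283.2, 157.5, 52.7, 53.4], 'conf': 0.91}]
```

View pics/w22.png

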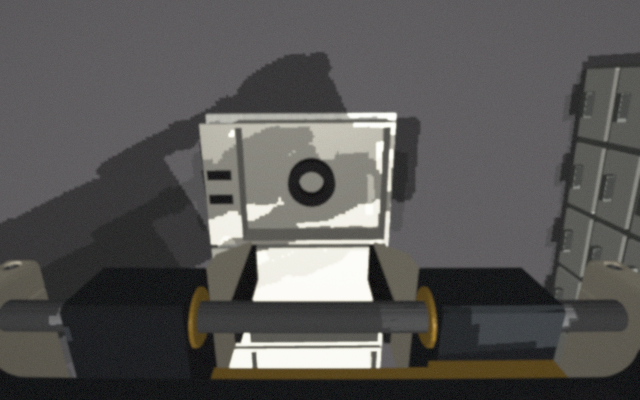

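View pics/s22.png

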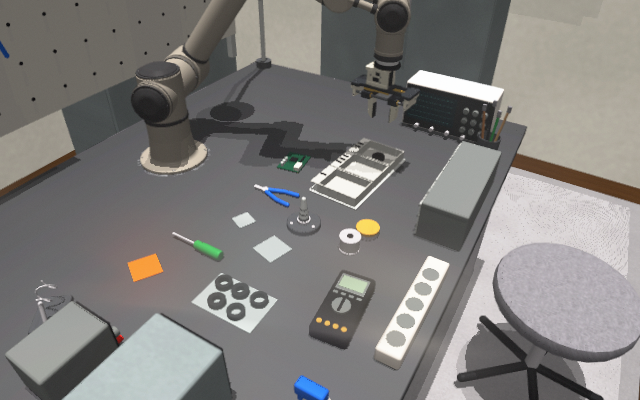

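The ring lies flat near (312,183), inside the tray with two bars. The pad is empty, and the other five rings and the rest of the bench look unchanged.

```bash
python3 -c "
from h import *
print(robot.hand_in())"
```

```text
the job is handed in; nothing more can be done
None
```

The ring is size two. I laid it flat in the two-bar tray, the far one in the row, and handed the job in at about 19 s.

- **Sizing:** I slid the ring down the cone until it stopped and held it at about 7 to 8 N for roughly a second. The highest reading I took was 7.9 N, with a side force of 1 to 3 N. The underside stood at z ≈ 51 mm, about 8 mm above the two-groove point (43 mm) and inside the 44–55 mm band for size two.
- **Groove check:** I got the group from the height, because the fingers and the ring's overhang hid the grooves in every camera view. The bore measured roughly 21 to 22 mm in the pictures, which also fits size two.
- **Seating:** From first contact the ring sank only about 0.4 mm under load, less than the 1–2 mm expected. Its position in the grip looked the same before and after, so it did not slip.
- **Placing:** I lowered it to the tray floor at about 5 N before opening the fingers. The last pictures show it flat in the two-bar tray with the gripper clear. The five other rings and the rest of the bench look undisturbed.

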